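Rake the trap rubber level

ROBOT

A 6-joint arm with a two-finger parallel gripper is mounted at the origin on a cart in front of the work surface, level with it; the furniture and walls round the work are solid. World frame = base frame: x ahead of the robot, y to its left, z up, the work surface at z = 0. Lengths are in m, angles in rad, forces in N, time in s.
With the tool pointing down it reaches from about 0.35 to 0.975 m from the base axis. Payload 4.9 kg.
Tool frame: the origin (TCP) lies midway between the tips of the shut fingers; the grasp point (between the pads) lies 19 mm behind it; z points along the fingers, y is the line along which they close (so a half turn about z gives the same grasp; the last joint's range is limited). The gripper opens to 85 mm and grips with 20 to 120 N. Pads are 22 mm wide; open, the fingers measure 114 mm over their backs; the gripper's body (76 mm by 85 mm) begins 54 mm behind the grasp point. The pads swing forward as they close: fully open they stand 13 mm farther back than shut.
Start: joints at [1.208, 0.053, 1.613, -0, 1.476, -0.119], TCP at [0.151, 0.607, 0.192] pointing down, gripper open.
Joint ranges: [-3.01, 3.01], [-1.01, 2.22], [0.06, 2.58], [-1.02, 4.17], [0.09, 2.62], [-3.14, 3.14]. Speed limits (rad/s): [2.57, 2.57, 3.14, 3.14, 3.14, 3.14].

INTERFACE

Orientations are given as a unit quaternion [w, x, y, z].
In Python, from plant import * gives the robot as it stands.
- The arm moves only by the tool jog_arm, never from a script. Its argument "targets" is a list of rows, each a list of 3 entries, a list of its own where there are three numbers: the shift along the tool's x, y, z in units of 25 mm (1.0 is 25 mm), then the turn, a rotation vector about the tool's x, y, z in units of 8 degrees (1.0 is 8 degrees), then the opening in per cent of the stroke, from 0 (shut) to 100 (fully open). A call has 1 to 8 rows; each row is the pose to reach, as a shift and turn from the pose commanded when the call began, along the tool's axes at that moment; what a row does not reach only later rows make up. A row lasts 1/8 s, in which the tool goes at most 62.5 mm and 10.7 degrees, less where a joint would pass 70% of its speed; a pose out of reach is approached as far as the arm can. A call with a gripper value outside its range is refused whole. The fingers move at their own pace and stop on an object; the grip force is fixed at half the most. Time passes only in rows, so rows that repeat a pose let the fingers close. It gives the time, the measured TCP pose, the force, the opening and the grip force at its end, in the units of the state.
- state(): the state, without advancing time (a new reading comes with each control period).
- grab_frame(name): name is "scene" or "top" or "wrist"; returns (picture, depth): 400x640x3 uint8, red, green, blue; 400x640 float32, m along the optical axis (not along the pixel's ray), 0 where there is no reading.
- camera_params(name): a dict with "fovy" (degrees; the focal length in pixels is half the picture's height over the tangent of half this angle, whatever the lens; pixels are square), "cx", "cy" (the principal point, pixels), "rvec" (rotation vector, rad) and "tvec" (3), from world to camera coordinates, as OpenCV has them; the wrist camera has in their place "hand_eye" (4x4, takes a point from camera to tool coordinates, whose origin is the TCP and whose axes are the flange's). Camera axes: x right, y down, z forward; pixel columns grow to the right and rows downward; lengths in m; the calibration is good to about 2 mm. A picture is of the moment at which its call begins: read the wrist's pose just before it. camera_params takes no time and is no camera call.
- job_done(): hands the job in; it is judged then, once.
The state is a dict: "time": time; "joint_pos": joint angles; "joint_vel": joint speeds; "joint_efforts": joint torques, N m; "tool_pos": TCP position; "tool_rot": TCP orientation; "contact_force": force on the tool from outside, world axes, zero at the start; "ft_torque": the same for the moment, N m; "gripper_width": opening from 0.0 (shut) to 1.0 (fully open); "grasp_force": force on a finger pad.
Only numpy, scipy, OpenCV 4.12 (cv2) and the standard library are available. Lean on these libraries where they do the work, as an engineer would, in place of code of your own. Each camera call takes 0.05 s, during which the arm holds its last target. There are 200 camera calls.

TASK

The rubber chunks from the bullet trap are heaped at the far end of the shallow steel tray. Pick up the small rake by its handle and rake the two top chunks off the heap, towards the empty near end, so that they drop flat onto the bare floor there and lie level with the rest, in one even layer; do not touch these two chunks with the gripper itself. Then set the rake down on the table well clear of the tray, tines down as it stood, and let go.

Things in the scene. Friction and masses are not known exactly. Their poses are not given: they have to be found in the camera images.
- rake_grip (a point): Loose 90 g rake standing on its tines and a wire foot. Point: middle of the grip, inside the wooden handle (14 mm wide, 18 high; wood from 95 mm behind to 55 ahead), 55 mm above the tine tips. x: level along the handle to the head, z up. Head: steel bar 100 mm wide (y), 115 mm ahead, six 5 mm tines 19 mm apart straight down from it. Foot: 37 mm wide, 88 mm behind, as low as the tips.
- tray: Fixed open steel tray, 184 (x) by 114 mm (y), origin under its centre, on the table. Inside 170 x 100; floor 4 mm thick, walls 18 mm high in all. Four loose lower chunks (sizes as chunk_a) cover its far, +x, half in two rows, from the wall to about x = 0, tops 22 mm above the tray's underside. The near, -x, half is bare floor.
- chunk_a: Upper rubber chunk, dark block with rounded edges, 40 x 44 x 18 mm (x, y, z), loose, about 45 g, origin at its centre. It lies flat on the lower chunks on the tray's +y side, its centre 31 mm above the tray's underside; flat on the tray's floor it would be at 13 mm.
- chunk_b: The other upper rubber chunk, same shape, size and origin as chunk_a, lying beside it on the tray's -y side.
Not all that is in view belongs to the job. There is more than one size of the tray; the job needs the larger.

How it is judged:
On the way, in this order (a step that is already met when the one before it is completed fails the run):
1. the rake is lifted off the table in the gripper (height (world z) of rake_grip above 0.075 m and contact force between the fingers and rake above 1 N), for 0.2 s.
2. with the rake still held, both upper chunks lie flat on the tray's bare floor (z of chunk_a in the frame of tray between 0.005 and 0.02 m and x of chunk_a in the frame of tray between -0.085 and 0 m and y of chunk_a in the frame of tray between -0.05 and 0.05 m and z of chunk_b in the frame of tray between 0.005 and 0.02 m and x of chunk_b in the frame of tray between -0.085 and 0 m and y of chunk_b in the frame of tray between -0.05 and 0.05 m and contact force between the fingers and rake above 1 N), for 0.2 s.
At the end, for the whole second after the job is handed in: Both upper chunks at rest in the tray's near half, centres under 20 mm above its underside (flat is 13); the rake released and at rest on the table on its tines and foot (within 10 degrees, grip 45 to 65 mm high), the middle of its grip over 160 mm from the tray's centre (z of chunk_a in the frame of tray between 0.005 and 0.02 m and x of chunk_a in the frame of tray between -0.085 and 0 m and y of chunk_a in the frame of tray between -0.05 and 0.05 m and z of chunk_b in the frame of tray between 0.005 and 0.02 m and x of chunk_b in the frame of tray between -0.085 and 0 m and y of chunk_b in the frame of tray between -0.05 and 0.05 m and linear speed of each of chunk_a, chunk_b, rake below 0.02 m/s and height (world z) of rake_grip between 0.045 and 0.065 m and angle between rake_grip's own z axis and vertical below 0.17 rad and horizontal distance between rake_grip and tray above 0.16 m); the robot touches nothing.
It fails at once if the gripper or arm touches an upper chunk (contact force between any of the fingers, the arm and chunk_a above 1 N or contact force between any of the fingers, the arm and chunk_b above 1 N).
It also fails if it takes over 45 s, if anything falls off the work surface, if the arm or the gripper's body presses on something with over 40 N, if the wrist force passes 120 N, or if a joint passes its speed limit or range.

## Working session

There is one attempt and no reset: what is moved stays moved. The work goes in short steps, Python scripts to look and compute and a tool call to move; the robot and the scene stay as the last step left them, time stands still between calls to the robot, and variables do not carry over. Pictures are saved under pics/ and viewed, at most 10 in all, crops included, and the job is handed in when it is done.

Besides the shell and the picture viewer there is one more tool, called after ">>>" as name(argument=value, ...) on one line, values as JSON. jog_arm: Moves the arm, as the interface text tells. Its arguments: {"type":"object","properties":{"targets":{"type":"array"}},"required":["targets"]}

```bash
mkdir -p pics; cat > h.py <<'E'
from plant import *
import numpy as np, cv2
from scipy.spatial.transform import Rotation as R
def cam(name):
    p=camera_params(name); st=state()
    img,d=grab_frame(name)
    f=200/np.tan(np.radians(p["fovy"])/2)
    if "rvec" in p:
        Rm=cv2.Rodrigues(np.array(p["rvec"],float))[0]; t=np.array(p["tvec"],float).ravel()
        T=np.eye(4);T[:3,:3]=Rm.T;T[:3,3]=-Rm.T@t
    else:
        w,x,y,z=st["tool_rot"]; T=np.eye(4);T[:3,:3]=R.from_quat([x,y,z,w]).as_matrix();T[:3,3]=st["tool_pos"]
        T=T@np.array(p["hand_eye"])
    v,u=np.mgrid[0:400,0:640]
    P=np.stack([(u-p["cx"])/f*d,(v-p["cy"])/f*d,d],-1)@T[:3,:3].T+T[:3,3]
    P[d==0]=np.nan
    return img,P
def save(n,img): cv2.imwrite(f"pics/{n}.png",np.ascontiguousarray(img[...,::-1]))
E
python3 - <<'E'
from h import *
print(state()); print({n:camera_params(n) for n in("scene","top","wrist")})
for n in("top","scene"):
    i,P=cam(n); save(n,i); np.save(n+".npy",P)
E
```

```text
{'time': 0.0, 'joint_pos': array([ 1.20800679e+00,  5.33497896e-02,  1.61426638e+00, -2.23557474e-05,
        1.47601737e+00, -1.18948566e-01]), 'joint_vel': array([-9.82845238e-04,  1.73019980e-03, -1.68990505e-05,  4.11342362e-04,
        2.31060318e-03, -1.66652780e-04]), 'joint_efforts': array([ 1.54421876e-03, -3.93671572e+01, -3.70179927e+01, -1.34242509e-05,
        6.82651356e-03, -8.07583206e-06]), 'tool_pos': array([0.15062148, 0.60586212, 0.19108399]), 'tool_rot': array([-2.32618427e-04,  1.21617536e-01,  9.92576513e-01, -9.93640294e-04]), 'contact_force': array([-0.24469199,  0.52820664,  0.02941213]), 'ft_torque': array([-0.0751716 , -0.0414936 ,  0.00565241]), 'grasp_force': 0.0, 'gripper_width': 0.9982921103081549}
{'scene': {'fovy': 51.02296093619074, 'cx': 315.85340303708205, 'cy': 195.3138609673762, 'rvec': array([ 2.24527931, -0.89033374,  0.36637046]), 'tvec': array([-0.39155767,  0.32378277,  0.62543969])}, 'top': {'fovy': 56.170853406183944, 'cx': 314.672099567079, 'cy': 205.17416087185643, 'rvec': array([ 2.15465052, -2.20704667,  0.1439292 ]), 'tvec': array([0.02807962, 0.55867428, 0.85015269])}, 'wrist': {'fovy': 67.90121040603321, 'cx': 319.8419667191142, 'cy': 203.68970104903423, 'hand_eye': array([[-1.14029053e-03, -9.52949944e-01, -3.03125559e-01,
         7.78513735e-02],
       [ 9.99999350e-01, -1.09330215e-03, -3.24708907e-04,
        -2.17400311e-04],
       [-2.19764911e-05, -3.03125732e-01,  9.52950571e-01,
        -1.81537339e-01],
       [ 0.00000000e+00,  0.00000000e+00,  0.00000000e+00,
         1.00000000e+00]])}}
```

View pics/top.png

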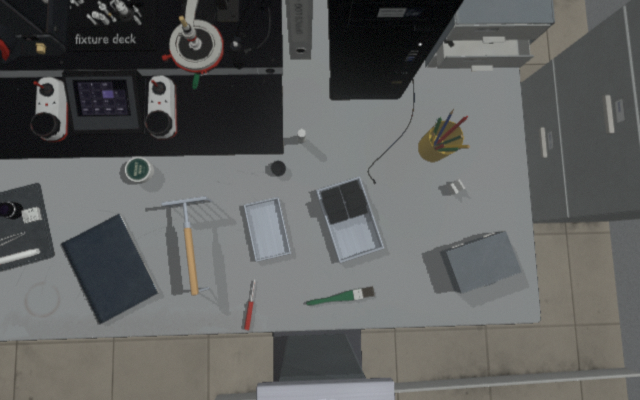

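View pics/scene.png

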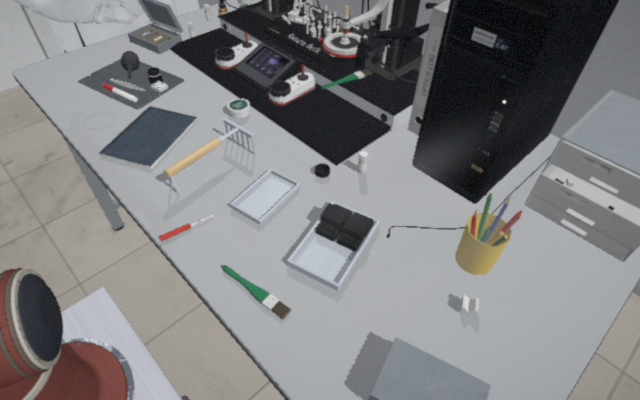

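The top view shows two trays. The small empty one is at about (267,230), and the larger one holding the dark chunks is at (350,220). The larger one fits the description. The rake has its head at (183,203) and its handle runs to (195,293). I'll confirm with an enlarged crop and measure.

```bash
python3 - <<'E'
from h import *
P=np.load("top.npy"); i=cv2.imread("pics/top.png")
cv2.imwrite("pics/crop.png",cv2.resize(i[165:310,140:400],None,fx=3,fy=3,interpolation=cv2.INTER_CUBIC))
hsv=cv2.cvtColor(i,cv2.COLOR_BGR2HSV)
v,u=np.mgrid[0:400,0:640]
w=(hsv[...,0]>8)&(hsv[...,0]<25)&(hsv[...,1]>90)&(u>170)&(u<215)&(v>215)&(v<300)
q=P[w&(P[...,2]>.04)&(P[...,2]<.08)]
print(len(q),np.nanmedian(q,0)); r=cv2.minAreaRect(q[:,:2].astype(np.float32)*1000);print(r, cv2.boxPoints(r))
vx=cv2.fitLine(q[:,:2].astype(np.float32),cv2.DIST_HUBER,0,.01,.01).ravel();print(vx)
roi=(u>310)&(u<390)&(v>170)&(v<270)
for lo,hi in((.010,.06),(.034,.05)):
    q=P[roi&(P[...,2]>lo)&(P[...,2]<hi)]; r=cv2.minAreaRect(q[:,:2].astype(np.float32)*1000);print(lo,len(q),r,cv2.boxPoints(r))
roi=(u>140)&(u<230)&(v>185)&(v<225)
q=P[roi&(P[...,2]>.03)&(P[...,2]<.08)];print(len(q),np.nanmedian(q,0), cv2.minAreaRect(q[:,:2].astype(np.float32)*1000))
print(np.nanmedian(P[300:320,280:300].reshape(-1,3),0))
E
```

```text
399 [0.43841209 0.29095223 0.06326994]
((438.3417663574219, 292.0859069824219), (143.15594482421875, 11.933856010437012), 7.082790374755859) [[366.57425 289.1815 ]
 [368.04575 277.3387 ]
 [510.10928 294.99033]
 [508.6378  306.8331 ]]
[0.9923188  0.12370696 0.4456169  0.29180375]
0.01 1997 ((530.37109375, -82.31526184082031), (182.04518127441406, 143.85850524902344), 16.4381103515625) [[ 422.71448   -39.083576]
 [ 463.42346  -177.062   ]
 [ 638.0277   -125.54695 ]
 [ 597.3187     12.431473]]
0.034 649 ((564.2445678710938, -53.66407775878906), (42.913360595703125, 98.83448791503906), 11.281949996948242) [[ 533.53467     -9.399481 ]
 [ 552.87036   -106.32413  ]
 [ 594.95447    -97.92867  ]
 [ 575.6188      -1.0040283]]
284 [0.56837343 0.30632782 0.06011941] ((547.8094482421875, 307.2112121582031), (57.145851135253906, 99.8473892211914), 7.283359050750732)
[3.17419344e-01 7.85294005e-02 2.10521699e-04]
```

View pics/crop.png

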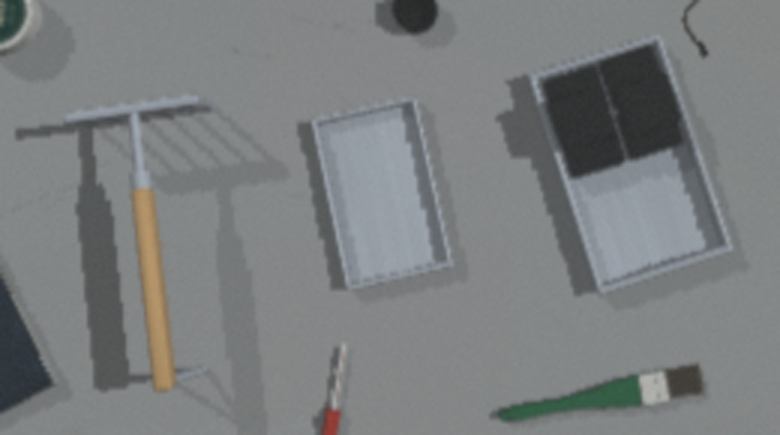

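The crop confirms it: the larger tray has outer corners at crop pixels (535,77), (660,40), (730,245) and (602,290), with two dark chunks at its far end. The rake's wooden handle runs from (143,187) to (165,388).

```bash
python3 - <<'E'
from h import *
p=camera_params("top");f=200/np.tan(np.radians(p["fovy"])/2)
Rm=cv2.Rodrigues(np.array(p["rvec"]))[0];C=-Rm.T@np.array(p["tvec"]).ravel()
def at(u,v,z):
    d=Rm.T@np.array([(u-p["cx"])/f,(v-p["cy"])/f,1]);return (C+d*(z-C[2])/d[2])[:2]
cor=np.array([at(140+a/3,165+b/3,.018) for a,b in((535,77),(660,40),(730,245),(602,290))])*1000
print(cor.round(),cor.mean(0))
ax=(cor[0]+cor[1]-cor[2]-cor[3])/2; ay=(cor[0]+cor[3]-cor[1]-cor[2])/2
print(np.linalg.norm(ax),np.linalg.norm(ay),np.degrees(np.arctan2(ax[1],ax[0])),np.degrees(np.arctan2(-ay[0],ay[1])))
P=np.load("top.npy");c=cor.mean(0)/1000;a=np.arctan2(ax[1],ax[0])
L=np.stack([(P[...,0]-c[0])*np.cos(a)+(P[...,1]-c[1])*np.sin(a),-(P[...,0]-c[0])*np.sin(a)+(P[...,1]-c[1])*np.cos(a)],-1)
i=cv2.imread("pics/top.png")
m=(abs(L[...,0])<.1)&(abs(L[...,1])<.06)&(i.max(-1)<70)&(P[...,2]>.03)
print(m.sum(),np.percentile(L[m],[2,50,98],axis=0),np.nanmedian(P[m],0))
# brush heights
b=(i[...,1].astype(int)>i[...,2]+25);v,u=np.mgrid[0:400,0:640];b&=(u>290)&(u<380)&(v>280)&(v<310)
print("brush",P[b].max(0),P[b].min(0),P[285:302,352:375,2].max())
print("crop corners", [at(140+x/3,165+y/3,.064)*1000 for x,y in((143,187),(165,388))],[at(140+x/3,165+y/3,.06)*1000 for x,y in((68,119),(200,100))])
E
```

```text
[[ 595.    5.]
 [ 623.  -96.]
 [ 458. -145.]
 [ 426.  -43.]] [525.43609067 -69.91101954]
173.50540512576245 105.73471678753477 16.211835285132214 16.490051838308904
655 [[ 0.02080523 -0.0417984 ]
 [ 0.0416376   0.00799507]
 [ 0.06249687  0.05097665]] [ 0.56414569 -0.05320358  0.03981155]
brush [0.35706691 0.03780582 0.01316837] [ 0.32962707 -0.06892352  0.00434599] nan
crop corners [array([512.52071066, 298.51898068]), array([366.25037037, 281.29304132])] [array([564.78089778, 355.67859258]), array([576.89772909, 258.03372689])]
```

```bash
cat >> h.py <<'E'
def plan(pos,yaw_deg):
    """tool down, tool x along yaw_deg+180; prints total shift/turn in jog units"""
    st=state(); w,x,y,z=st["tool_rot"]; M=R.from_quat([x,y,z,w])
    a=np.radians(yaw_deg+180); T=np.array([[np.cos(a),np.sin(a),0],[np.sin(a),-np.cos(a),0],[0,0,-1]])
    print("t",round(st["time"],2),"pos",st["tool_pos"].round(4),"shift",(M.inv().apply(np.array(pos)-st["tool_pos"])/.025).round(2),
      "turn",((M.inv()*R.from_matrix(T)).as_rotvec()/np.radians(8)).round(2),"F",st["contact_force"].round(1),"g",st["gripper_width"].round(3),st["grasp_force"].round(1))
E
python3 -c "
from h import *
plan((.458,.293,.15),7)"
```

```text
Traceback (most recent call last):
  File "h.py", line 24, in plan
    "turn",((M.inv()*R.from_matrix(T)).as_rotvec()/np.radians(8)).round(2),"F",st["contact_force"].round(1),"g",st["gripper_width"].round(3),st["grasp_force"].round(1))
                                                                                                                ^^^^^^^^^^^^^^^^^^^^^^^^^
AttributeError: 'float' object has no attribute 'round'
```

```bash
sed -i 's/st\["gripper_width"\].round(3),st\["grasp_force"\].round(1)/round(st["gripper_width"],3),round(st["grasp_force"],1)/' h.py
python3 -c "
from h import *
plan((.458,.293,.15),7)"
```

```text
t 0.1 pos [0.1506 0.6059 0.1912] shift [-14.95  -9.18   1.66] turn [-0.01 -0.   -2.62] F [0.2 0.4 0.9] g 0.998 0.0
```

>>> jog_arm(targets=[[[-2,-1.2,0],[0,0,-0.4],100],[[-4,-2.4,0],[0,0,-0.8],100],[[-6,-3.6,0.2],[0,0,-1.2],100],[[-8,-4.8,0.4],[0,0,-1.6],100],[[-10,-6.1,0.8],[0,0,-2],100],[[-12,-7.4,1.2],[0,0,-2.4],100],[[-14,-8.6,1.6],[0,0,-2.6],100],[[-14.95,-9.2,1.65],[0,0,-2.62],100]])

```text
time: 1.1
tool_pos: [0.4588, 0.2904, 0.1495]
tool_rot: [-0.001, -0.06, 0.998, -0.001]
contact_force: [-0.0, 0.2, -0.1]
gripper_width: 0.996
grasp_force: 0.0
```

```bash
python3 - <<'E'
from h import *
i,P=cam("wrist"); save("w1",i); np.save("w1.npy",P)
hsv=cv2.cvtColor(i,cv2.COLOR_RGB2HSV)
w=(hsv[...,0]>8)&(hsv[...,0]<25)&(hsv[...,1]>90)&(P[...,2]>.045)&(P[...,2]<.08)
q=P[w]; n,l,s,_=cv2.connectedComponentsWithStats(w.astype(np.uint8)); k=1+s[1:,4].argmax(); q=P[l==k]
print(len(q),np.nanmedian(q,0),cv2.minAreaRect(q[:,:2].astype(np.float32)*1000),cv2.fitLine(q[:,:2].astype(np.float32),cv2.DIST_HUBER,0,.01,.01).ravel())
plan((.458,.293,.035),7)
E
```

```text
1903 [0.43446651 0.29060231 0.06348633] ((442.2209167480469, 291.5425109863281), (148.07044982910156, 12.024840354919434), 6.599695682525635) [0.992485   0.12236667 0.43649453 0.290854  ]
t 1.15 pos [0.4605 0.289  0.1498] shift [0.08 0.18 4.59] turn [-0.02 -0.   -0.03] F [ 1.4 -2.2 -0.5] g 1.001 0.0
```

View pics/w1.png

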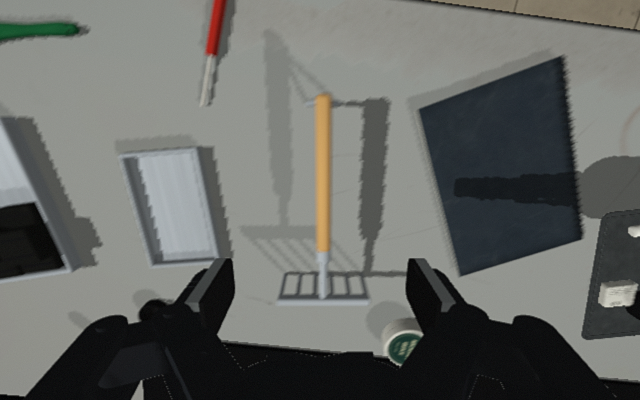

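The wrist picture shows the handle at (323,95)–(323,252), running straight between the open fingers. The position agrees with the top camera, so I'll descend and grip.

>>> jog_arm(targets=[[[0,0.18,1],[0,0,0],100],[[-0.02,0.18,2.2],[0,0,0],100],[[-0.03,0.18,3.4],[0,0,0],60],[[-0.03,0.18,4.3],[0,0,0],60],[[-0.03,0.18,4.6],[0,0,0],60],[[-0.03,0.18,4.6],[0,0,0],40],[[-0.03,0.18,4.6],[0,0,0],0],[[-0.03,0.18,4.6],[0,0,0],0]])

```text
time: 2.15
tool_pos: [0.459, 0.2981, 0.0373]
tool_rot: [0.001, -0.061, 0.998, 0.0]
contact_force: [-0.6, -0.7, 0.1]
gripper_width: 0.005
grasp_force: 0.0
```

>>> jog_arm(targets=[[[0,0,0],[0,0,0],0],[[0,0,0],[0,0,0],0],[[0,0,0],[0,0,0],0],[[0,0,0],[0,0,0],0]])

```text
time: 2.65
tool_pos: [0.4582, 0.2976, 0.036]
tool_rot: [-0.0, -0.061, 0.998, -0.0]
contact_force: [0.1, -0.9, -0.2]
gripper_width: -0.0
grasp_force: 0.0
```

```bash
python3 -c "
from h import *
plan((.461,.2935,.15),7)"
```

```text
t 2.65 pos [0.4582 0.2976 0.036 ] shift [-0.09 -0.18 -4.56] turn [-0. -0. -0.] F [ 0.1 -0.9 -0.2] g -0.0 0.0
```

```bash
python3 - <<'E'
from h import *
i,P=cam("wrist"); j,Q=cam("scene"); np.save("s2.npy",Q)
save("w2",np.vstack([cv2.resize(i,(480,300)),cv2.resize(j[50:250,80:400],(480,300))]))
E
```

```text
(no output)
```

View pics/w2.png

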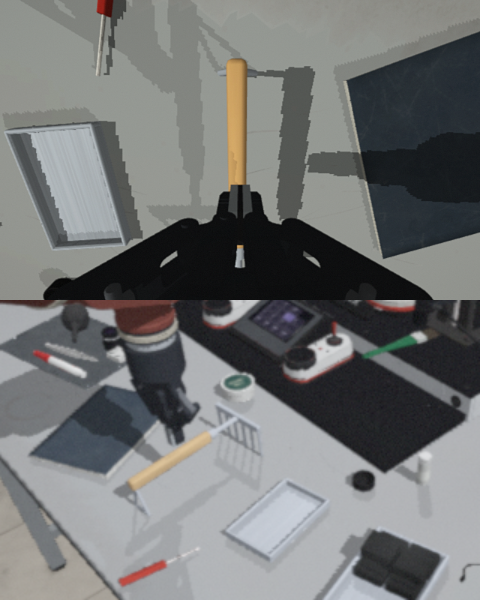

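```bash
python3 - <<'E'
from h import *
Q=np.load("s2.npy")
for v in range(120,156,3): print(v,[tuple((Q[v,u]*1000).round().astype(int)) for u in (193,198,203,208)] if np.isfinite(Q[v,[193,198,203,208]]).all() else 'nan')
j=cv2.imread("pics/w2.png")
i,_=cam("scene"); c=cv2.resize(i[95:175,140:240],(800,640)); save("s2c",c[:600])
E
```

```text
120 [(np.int64(450), np.int64(273), np.int64(161)), (np.int64(461), np.int64(275), np.int64(154)), (np.int64(458), np.int64(246), np.int64(171)), (np.int64(467), np.int64(242), np.int64(169))]
123 [(np.int64(454), np.int64(286), np.int64(144)), (np.int64(450), np.int64(255), np.int64(163)), (np.int64(454), np.int64(240), np.int64(169)), (np.int64(463), np.int64(237), np.int64(166))]
126 [(np.int64(450), np.int64(281), np.int64(141)), (np.int64(465), np.int64(291), np.int64(127)), (np.int64(451), np.int64(238), np.int64(164)), (np.int64(465), np.int64(243), np.int64(154))]
129 [(np.int64(448), np.int64(280), np.int64(135)), (np.int64(449), np.int64(259), np.int64(146)), (np.int64(451), np.int64(241), np.int64(155)), (np.int64(472), np.int64(261), np.int64(133))]
132 [(np.int64(449), np.int64(286), np.int64(123)), (np.int64(449), np.int64(263), np.int64(136)), (np.int64(462), np.int64(267), np.int64(126)), (np.int64(543), np.int64(411), np.int64(1))]
135 [(np.int64(446), np.int64(283), np.int64(118)), (np.int64(448), np.int64(263), np.int64(129)), (np.int64(528), np.int64(411), np.int6
[... 480 characters left out ...]
(np.int64(453), np.int64(285), np.int64(88)), (np.int64(508), np.int64(380), np.int64(0)), (np.int64(482), np.int64(299), np.int64(64))]
147 [(np.int64(483), np.int64(386), np.int64(1)), (np.int64(453), np.int64(291), np.int64(76)), (np.int64(467), np.int64(296), np.int64(65)), (np.int64(477), np.int64(290), np.int64(63))]
150 [(np.int64(476), np.int64(376), np.int64(1)), (np.int64(454), np.int64(297), np.int64(63)), (np.int64(464), np.int64(291), np.int64(61)), (np.int64(475), np.int64(291), np.int64(54))]
153 [(np.int64(441), np.int64(296), np.int64(63)), (np.int64(449), np.int64(290), np.int64(61)), (np.int64(461), np.int64(290), np.int64(54)), (np.int64(497), np.int64(341), np.int64(1))]
```

View pics/s2c.png

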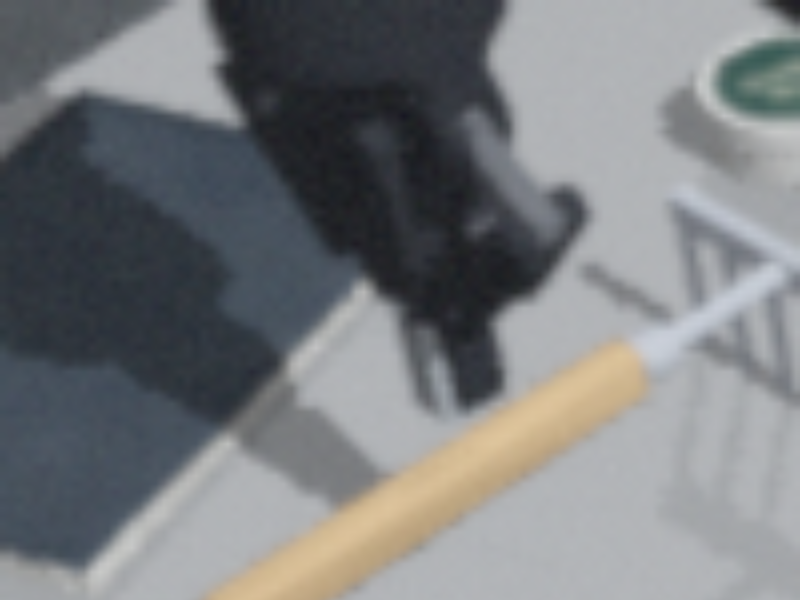

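```bash
python3 - <<'E'
from h import *
i,P=cam("wrist")
plan((.461,.2935,.15),7)
print("tips", [tuple((P[v,u]*1000).round()) for v in (258,265,272,280) for u in (306,316,326)])
print("handle",[tuple((P[v,316]*1000).round()) for v in (100,150,200,235)])
print("table",[tuple((P[v,u]*1000).round()) for v,u in ((60,350),(150,420))])
print(state()["joint_pos"].round(3))
E
```

```text
t 2.85 pos [0.4582 0.2976 0.036 ] shift [-0.09 -0.18 -4.56] turn [-0. -0. -0.] F [ 0.7  1.4 -0.2] g -0.001 0.0
tips [(np.float64(447.0), np.float64(290.0), np.float64(93.0)), (np.float64(447.0), np.float64(294.0), np.float64(92.0)), (np.float64(447.0), np.float64(299.0), np.float64(92.0)), (np.float64(448.0), np.float64(290.0), np.float64(99.0)), (np.float64(447.0), np.float64(294.0), np.float64(99.0)), (np.float64(447.0), np.float64(299.0), np.float64(98.0)), (np.float64(448.0), np.float64(290.0), np.float64(104.0)), (np.float64(447.0), np.float64(294.0), np.float64(105.0)), (np.float64(447.0), np.float64(299.0), np.float64(105.0)), (np.float64(448.0), np.float64(290.0), np.float64(110.0)), (np.float64(447.0), np.float64(294.0), np.float64(111.0)), (np.float64(447.0), np.float64(299.0), np.float64(111.0))]
handle [(np.float64(377.0), np.float64(286.0), np.float64(65.0)), (np.float64(401.0), np.float64(288.0), np.float64(64.0)), (np.float64(427.0), np.float64(292.0), np.float64(64.0)), (np.float64(448.0), np.float64(294.0), np.float64(64.0))]
table [(np.float64(347.0), np.float64(304.0), np.float64(-1.0)), (np.float64(400.0), np.float64(364.0), np.float64(-1.0))]
[ 0.44   0.017  1.924 -0.     1.201 -1.253]
```

```bash
python3 - <<'E'
from h import *
i,P=cam("wrist")
w=(P[...,0]>.435)&(P[...,0]<.48)&(abs(P[...,1]-.295)<.03)&(P[...,2]>.068)&(P[...,2]<.16)
q=P[w];print("shut tip z pct",np.percentile(q[:,2],[0,1,3,10]), q[q[:,2].argsort()[:5]].round(3))
P=np.load("w1.npy")   # TCP z .1498
for sl in ((slice(255,330),slice(190,240)),(slice(255,330),slice(405,460))):
    q=P[sl].reshape(-1,3); q=q[(q[:,2]>.09)]; print("open",len(q),np.percentile(q[:,2],[0,2,5,50]), q[q[:,2].argsort()[:5]].round(3))
i,Q=cam("scene")
w=(abs(Q[...,0]-.458)<.03)&(abs(Q[...,1]-.295)<.05)&(Q[...,2]>.06)&(Q[...,2]<.2)&(i.max(-1)<60)
q=Q[w];print("scene",len(q),np.percentile(q[:,2],[0,1,3,10,50,90]),q[q[:,2].argsort()[:6]].round(3))
E
```

```text
shut tip z pct [0.07828719 0.08396138 0.09038959 0.10935015] [[0.447 0.302 0.078]
 [0.448 0.292 0.078]
 [0.448 0.291 0.079]
 [0.448 0.295 0.079]
 [0.448 0.292 0.079]]
open 2602 [0.20101486 0.2037631  0.20614433 0.22538209] [[0.469 0.248 0.201]
 [0.463 0.247 0.201]
 [0.458 0.247 0.201]
 [0.47  0.248 0.201]
 [0.47  0.248 0.201]]
open 3018 [0.19950541 0.20419124 0.20660231 0.22757746] [[0.454 0.333 0.2  ]
 [0.455 0.333 0.201]
 [0.459 0.333 0.201]
 [0.459 0.333 0.201]
 [0.454 0.333 0.201]]
scene 608 [0.08772355 0.0934244  0.10708372 0.12594259 0.15445773 0.18314551] [[0.458 0.286 0.088]
 [0.456 0.287 0.088]
 [0.452 0.284 0.089]
 [0.46  0.284 0.091]
 [0.461 0.285 0.092]
 [0.452 0.283 0.092]]
```

The gripper's two measurements agree: the wrist and scene clouds both put the shut fingertips about 41 mm above the reported TCP. They show at z≈0.08 just above the handle, at crop pixel (470,400). So the fingers closed above the rake, which hasn't moved. I'll open and go about 40 mm lower, to a reported z of about -0.004.

>>> jog_arm(targets=[[[0,0,0],[0,0,0],70],[[-0.1,-0.08,0],[0,0,0],70],[[-0.1,-0.08,0],[0,0,0],70],[[-0.1,-0.08,0.6],[0,0,0],70],[[-0.1,-0.08,1.2],[0,0,0],70],[[-0.1,-0.08,1.6],[0,0,0],70],[[-0.1,-0.08,1.6],[0,0,0],0],[[-0.1,-0.08,1.6],[0,0,0],0]])

```text
time: 3.95
tool_pos: [0.4612, 0.2961, -0.0038]
tool_rot: [0.0, -0.061, 0.998, 0.0]
contact_force: [0.2, -0.2, 0.0]
gripper_width: 0.278
grasp_force: 0.0
```

>>> jog_arm(targets=[[[0,0,0],[0,0,0],0],[[0,0,0],[0,0,0],0],[[0,0,0],[0,0,0],0]])

```text
time: 4.32
tool_pos: [0.4615, 0.2963, -0.0033]
tool_rot: [0.001, -0.061, 0.998, 0.0]
contact_force: [0.2, 1.2, 1.6]
gripper_width: 0.154
grasp_force: 59.0
```

>>> jog_arm(targets=[[[0,0,-0.8],[0,0,0],0],[[0,0,-1.8],[0,0,0],0],[[0,0,-2.6],[0,0,0],0],[[0,0,-3.2],[0,0,0],0],[[0,0,-3.4],[0,0,0],0],[[0,0,-3.4],[0,0,0],0]])

```text
time: 5.08
tool_pos: [0.4608, 0.2959, 0.081]
tool_rot: [-0.0, -0.061, 0.998, -0.0]
contact_force: [-0.4, -0.3, -0.7]
gripper_width: 0.154
grasp_force: 58.8
```

```bash
python3 -c "
from h import *
plan((.485,-.0776,.076),16.35)"
```

```text
t 5.08 pos [0.4608 0.2959 0.081 ] shift [  0.86 -14.95   0.2 ] turn [-0.   -0.   -1.17] F [-0.4 -0.3 -0.7] g 0.154 58.8
```

Lifted. Now I'll carry it over the tray at a moderate speed.

>>> jog_arm(targets=[[[0.1,-1.3,0],[0,0,-0.1],0],[[0.2,-3.3,0],[0,0,-0.3],0],[[0.35,-5.3,0],[0,0,-0.45],0],[[0.45,-7.3,0],[0,0,-0.6],0],[[0.55,-9.3,0],[0,0,-0.75],0],[[0.65,-11.3,0],[0,0,-0.9],0],[[0.75,-13.3,0.1],[0,0,-1.1],0],[[0.86,-14.7,0.2],[0,0,-1.17],0]])

```text
time: 6.08
tool_pos: [0.4835, -0.0733, 0.0749]
tool_rot: [-0.001, -0.142, 0.99, 0.0]
contact_force: [-0.2, 0.2, -0.5]
gripper_width: 0.155
grasp_force: 58.9
```

>>> jog_arm(targets=[[[0,-0.25,0],[0,0,0],0],[[0,-0.25,0],[0,0,0],0],[[0,-0.25,0],[0,0,0],0]])

```text
time: 6.45
tool_pos: [0.4859, -0.0763, 0.0757]
tool_rot: [-0.0, -0.143, 0.99, 0.0]
contact_force: [-0.1, -0.3, -0.6]
gripper_width: 0.155
grasp_force: 58.9
```

```bash
python3 - <<'E'
from h import *
plan((.485,-.0776,.076),16.35)
i,P=cam("wrist"); j,Q=cam("scene"); np.save("w3.npy",P);np.save("s3.npy",Q)
save("w3",np.vstack([cv2.resize(i,(480,300)),cv2.resize(j[140:340,220:540],(480,300))]))
E
```

```text
t 6.45 pos [ 0.4859 -0.0763  0.0757] shift [ 0.05 -0.04 -0.01] turn [ 0.01 -0.    0.01] F [-0.1 -0.3 -0.6] g 0.155 58.9
```

View pics/w3.png

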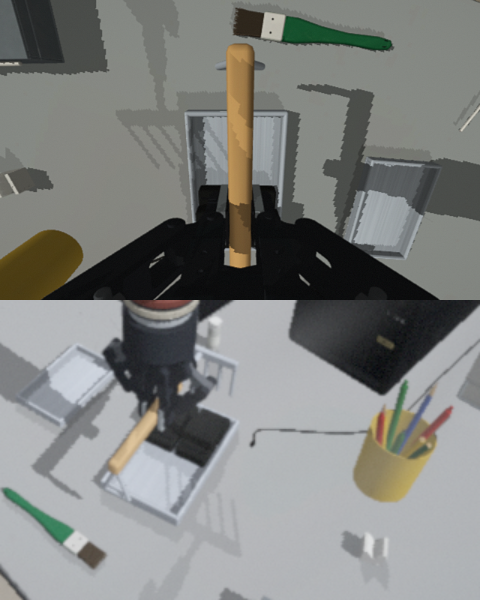

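```bash
python3 - <<'E'
from h import *
P=np.load("w3.npy");Q=np.load("s3.npy")
a=np.radians(16.35);c=np.array([.5254,-.0699])
def loc(P): d=P[...,:2]-c; return np.stack([d@[np.cos(a),np.sin(a)],d@[-np.sin(a),np.cos(a)],P[...,2]],-1)
L=loc(P)
print("tool",loc(np.array([.4859,-.0763,0])))
print("handle",[(L[int(v/.75),320]*1000).round() for v in (60,100,140,180,215)])
w=(abs(L[...,2]-.018)<.003)&(abs(L[...,1])<.075)&(L[...,0]<.02)&(L[...,0]>-.12);q=L[w]
print("rim",len(q),np.percentile(q[:,0],[0,1,5]),np.percentile(q[:,1],[0,1,5,95,99,100]))
k=loc(Q)
w=(k[...,0]>.055)&(k[...,0]<.1)&(abs(k[...,1])<.07)&(k[...,2]>.06)&(k[...,2]<.16);q=k[w]
print("head",len(q),np.percentile(q,[1,25,50,75,99],axis=0).round(3))
w=(abs(k[...,0])<.1)&(abs(k[...,1])<.06)&(k[...,2]>.03)&(k[...,2]<.045);q=k[w];print("chunks",len(q),np.percentile(q,[1,50,99],axis=0).round(3))
E
```

```text
tool [-0.03970425  0.00497823  0.        ]
handle [array([-127.,    5.,  144.]), array([-109.,    5.,  142.]), array([-89.,   5., 143.]), array([-65.,   5., 143.]), array([-43.,   5., 142.])]
rim 2539 [-0.08815978 -0.08799447 -0.0873347 ] [-0.055616   -0.05503769 -0.0541286   0.05512556  0.05601008  0.05643153]
head 334 [[ 0.058 -0.044  0.081]
 [ 0.069 -0.035  0.116]
 [ 0.071 -0.021  0.134]
 [ 0.072 -0.004  0.139]
 [ 0.076  0.013  0.141]]
chunks 488 [[ 0.019 -0.044  0.03 ]
 [ 0.035 -0.02   0.04 ]
 [ 0.059  0.018  0.043]]
```

>>> jog_arm(targets=[[[-0.12,0,0.4],[0,0,0],0],[[-0.12,0,1.0],[0,0,0],0],[[-0.12,0,1.6],[0,0,0],0],[[-0.12,0,2.0],[0,0,0],0],[[-0.12,0,2.08],[0,0,0],0],[[-0.12,0,2.08],[0,0,0],0]])

```text
time: 7.3
tool_pos: [0.4891, -0.0767, 0.0241]
tool_rot: [0.0, -0.142, 0.99, -0.0]
contact_force: [-0.2, 0.4, -0.3]
gripper_width: 0.157
grasp_force: 58.9
```

>>> jog_arm(targets=[[[0.25,0,0],[0,0,0],0],[[0.5,0,0],[0,0,0],0],[[0.75,0,0],[0,0,0],0],[[1.0,0,0],[0,0,0],0],[[1.25,0,0],[0,0,0],0],[[1.5,0,0],[0,0,0],0],[[1.75,0,0],[0,0,0],0],[[2.0,0,0],[0,0,0],0]])

```text
time: 8.3
tool_pos: [0.4406, -0.0907, 0.0241]
tool_rot: [0.0, -0.142, 0.99, -0.0]
contact_force: [0.8, -0.1, -0.0]
gripper_width: 0.152
grasp_force: 59.0
```

```bash
python3 - <<'E'
from h import *
plan((.485,-.0776,.0235),16.35)
i,P=cam("wrist"); j,Q=cam("top"); np.save("w4.npy",P);np.save("t4.npy",Q)
save("w4",np.vstack([cv2.resize(i,(480,300)),cv2.resize(j[150:310,240:496],(480,300))]))
E
```

```text
t 8.3 pos [ 0.4406 -0.0907  0.0241] shift [-1.85  0.    0.02] turn [-0.  0.  0.] F [ 0.8 -0.1 -0. ] g 0.152 59.0
```

View pics/w4.png

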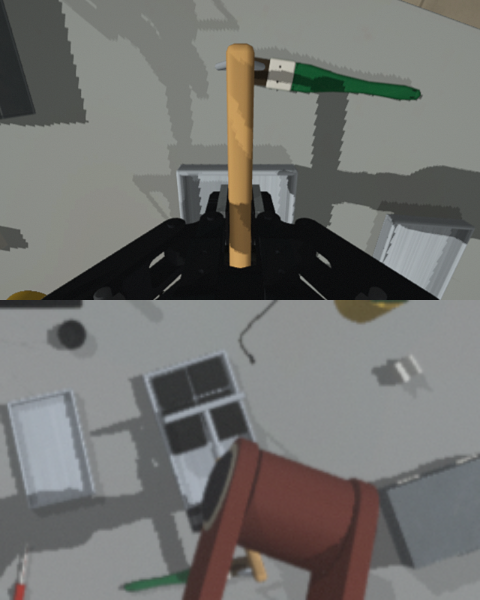

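The lower part of the picture shows the head bar at about (200,408), with both upper chunks ahead of it and level. I'll continue the pull.

>>> jog_arm(targets=[[[0.2,0,0],[0,0,0],0],[[0.4,0,0],[0,0,0],0],[[0.6,0,0],[0,0,0],0],[[0.8,0,0],[0,0,0],0],[[1.0,0,0],[0,0,0],0],[[1.2,0,0],[0,0,0],0],[[1.4,0,0],[0,0,0],0],[[1.4,0,0],[0,0,0],0]])

```text
time: 9.4
tool_pos: [0.4071, -0.1006, 0.024]
tool_rot: [-0.0, -0.142, 0.99, -0.0]
contact_force: [-0.2, 0.8, -1.4]
gripper_width: 0.158
grasp_force: 59.0
```

```bash
cat >> h.py <<'E'
a=np.radians(16.35);c=np.array([.5254,-.0699])+.0035*np.array([np.cos(a),np.sin(a)])
def loc(P): d=P[...,:2]-c; return np.stack([d@[np.cos(a),np.sin(a)],d@[-np.sin(a),np.cos(a)],P[...,2]],-1)
E
python3 - <<'E'
from h import *
plan((.485,-.0776,.0235),16.35)
for n in("wrist","scene","top"):
    j,Q=cam(n); k=loc(Q)
    w=(k[...,0]>-.085)&(k[...,0]<.085)&(abs(k[...,1])<.05)&(k[...,2]>.007)&(k[...,2]<.05)&(j.max(-1)<75);q=k[w]
    print(n,len(q))
    for x0 in np.arange(-.08,.085,.01):
        r=[]
        for s in(1,-1):
            b=q[(q[:,0]>=x0)&(q[:,0]<x0+.01)&(q[:,1]*s>0)]; r.append((len(b),round(float(np.median(b[:,2])),4) if len(b) else None))
        print(round(x0,2),r)
E
```

```text
t 9.4 pos [ 0.4071 -0.1006  0.024 ] shift [-3.25  0.01  0.02] turn [-0. -0. -0.] F [-0.2  0.8 -1.4] g 0.158 59.0
wrist 397
-0.08 [(0, None), (28, 0.0113)]
-0.07 [(0, None), (13, 0.0099)]
-0.06 [(0, None), (0, None)]
-0.05 [(75, 0.0232), (0, None)]
-0.04 [(89, 0.025), (162, 0.0201)]
-0.03 [(15, 0.0257), (0, None)]
-0.02 [(0, None), (0, None)]
-0.01 [(0, None), (0, None)]
-0.0 [(0, None), (0, None)]
0.01 [(0, None), (0, None)]
0.02 [(0, None), (0, None)]
0.03 [(0, None), (0, None)]
0.04 [(0, None), (0, None)]
0.05 [(0, None), (0, None)]
0.06 [(0, None), (0, None)]
0.07 [(0, None), (0, None)]
0.08 [(0, None), (0, None)]
scene 1137
-0.08 [(0, None), (0, None)]
-0.07 [(0, None), (0, None)]
-0.06 [(14, 0.0187), (0, None)]
-0.05 [(7, 0.022), (0, None)]
-0.04 [(0, None), (197, 0.0353)]
-0.03 [(11, 0.0231), (115, 0.0439)]
-0.02 [(14, 0.023), (12, 0.0437)]
-0.01 [(15, 0.0171), (8, 0.0216)]
-0.0 [(20, 0.0219), (54, 0.0213)]
0.01 [(20, 0.022), (51, 0.0212)]
0.02 [(13, 0.0193), (37, 0.0211)]
0.03 [(1, 0.0084), (19, 0.0218)]
0.04 [(32, 0.0223), (70, 0.0213)]
0.05 [(78, 0.0221), (83, 0.0217)]
0.06 [(81, 0.0221), (85, 0.0218)]
0.07 [(45, 0.0218), (55, 0.022)]
0.08 [(0, None), (0, None)]
top 1591
-0.08 [(0, None), (0, None)]
-0.07 [(0, None), (0, None)]
-0.06 [(0, None), (0, None)]
-0.05 [(74, 0.0225), (0, None)]
-0.04 [(81, 0.022), (23, 0.0439)]
-0.03 [(76, 0.0224), (69, 0.0445)]
-0.02 [(27, 0.0218), (17, 0.0431)]
-0.01 [(8, 0.0214), (2, 0.0214)]
-0.0 [(81, 0.0221), (78, 0.0215)]
0.01 [(83, 0.0219), (75, 0.0219)]
0.02 [(84, 0.0218), (75, 0.0223)]
0.03 [(72, 0.0219), (58, 0.022)]
0.04 [(80, 0.0219), (59, 0.0219)]
0.05 [(80, 0.0221), (76, 0.0222)]
0.06 [(83, 0.0219), (74, 0.0219)]
0.07 [(75, 0.0215), (73, 0.022)]
0.08 [(0, None), (8, 0.0213)]
```

```bash
cat >> h.py <<'E'
def chunks(n="top"):
    j,Q=cam(n); k=loc(Q)
    w=(k[...,0]>-.085)&(k[...,0]<.02)&(abs(k[...,1])<.05)&(k[...,2]>.007)&(k[...,2]<.06)&(j.max(-1)<75)
    for s in(1,-1):
        q=k[w&(k[...,1]*s>0)&(k[...,0]<-.004)]
        print(n,"+-"[s<0],len(q),np.percentile(q,[2,25,50,75,98],axis=0).round(4).tolist() if len(q) else "")
    return j,k
E
python3 - <<'E'
from h import *
j,k=chunks("top"); save("t5",cv2.resize(j[165:275,290:410],(720,600),interpolation=cv2.INTER_CUBIC)); 
w=(k[...,2]>.042)&(k[...,0]<0)&(k[...,0]>-.085)&(abs(k[...,1])<.05)&(j.max(-1)<75)
print(cv2.minAreaRect((k[w][:,:2]*1000).astype(np.float32)))
E
```

```text
top + 256 [[-0.0487, 0.0081, 0.0178], [-0.0413, 0.018, 0.0211], [-0.0331, 0.0286, 0.0223], [-0.0249, 0.0389, 0.0233], [-0.0174, 0.0488, 0.0253]]
top - 107 [[-0.0331, -0.0419, 0.0412], [-0.0296, -0.0342, 0.043], [-0.0254, -0.0254, 0.0443], [-0.0215, -0.017, 0.0452], [-0.0178, -0.0077, 0.0475]]
((-51.16746139526367, 4.074882507324219), (32.03455352783203, 110.88985443115234), 40.58799362182617)
```

View pics/t5.png

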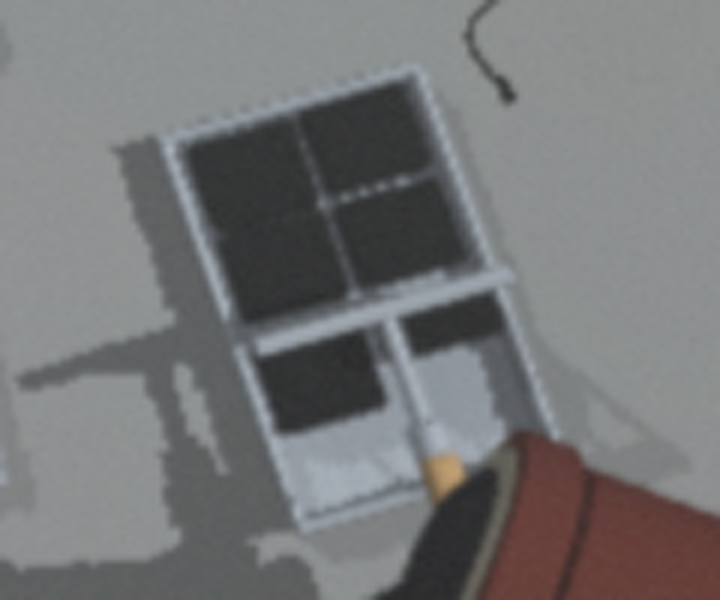

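Chunk_a, at (320,380), lies flat. Chunk_b, at (455,325), stands on its end with its top at 44 mm. I'll raise the tines to about 37 mm and tip it over by its top edge.

>>> jog_arm(targets=[[[0,0,-0.36],[0,0,0],0],[[0,0,-0.36],[0,0,0],0],[[0.15,0,-0.36],[0,0,0],0],[[0.3,0,-0.36],[0,0,0],0],[[0.45,0,-0.36],[0,0,0],0],[[0.6,0,-0.36],[0,0,0],0],[[0.75,0,-0.36],[0,0,0],0],[[0.9,0,-0.36],[0,0,0],0]])

```text
time: 10.6
tool_pos: [0.3856, -0.1069, 0.0331]
tool_rot: [-0.0, -0.142, 0.99, -0.0]
contact_force: [0.7, 0.6, -1.2]
gripper_width: 0.15
grasp_force: 58.9
```

>>> jog_arm(targets=[[[0.15,0,0],[0,0,0],0],[[0.15,0,0],[0,0,0],0],[[-0.15,0,0],[0,0,0],0],[[-0.15,0,0],[0,0,0],0]])

```text
time: 11.1
tool_pos: [0.3901, -0.1057, 0.0333]
tool_rot: [0.0, -0.143, 0.99, -0.0]
contact_force: [-0.3, 0.5, -1.5]
gripper_width: 0.153
grasp_force: 58.9
```

```bash
python3 - <<'E'
from h import *
plan((.485,-.0776,.0235),16.35)
chunks("top");chunks("scene");chunks("wrist")
E
```

```text
t 11.1 pos [ 0.3901 -0.1057  0.0333] shift [-3.96  0.01  0.39] turn [-0.  0.  0.] F [-0.3  0.5 -1.5] g 0.153 58.9
top + 209 [[-0.0526, 0.0004, 0.0167], [-0.0441, 0.0167, 0.0208], [-0.0375, 0.0278, 0.0218], [-0.0192, 0.039, 0.0229], [-0.013, 0.0493, 0.025]]
top - 212 [[-0.0724, -0.0423, 0.0186], [-0.0639, -0.0349, 0.021], [-0.0547, -0.0269, 0.0222], [-0.0458, -0.0191, 0.0231], [-0.0371, -0.0115, 0.0252]]
scene + 90 [[-0.0391, 0.0059, 0.0119], [-0.0331, 0.0073, 0.0202], [-0.0277, 0.0112, 0.0216], [-0.0224, 0.0152, 0.0227], [-0.0151, 0.0225, 0.0239]]
scene - 317 [[-0.0757, -0.0441, 0.0115], [-0.0709, -0.0389, 0.0198], [-0.0604, -0.0312, 0.0215], [-0.0493, -0.0235, 0.0224], [-0.0388, -0.0161, 0.0239]]
wrist + 180 [[-0.0509, 0.0149, 0.012], [-0.0498, 0.0159, 0.0186], [-0.0466, 0.0174, 0.0213], [-0.0396, 0.0189, 0.022], [-0.0338, 0.0199, 0.0228]]
wrist - 163 [[-0.0808, -0.0497, 0.0105], [-0.0539, -0.0122, 0.0213], [-0.048, -0.0107, 0.0216], [-0.0421, -0.0096, 0.0221], [-0.0362, -0.0082, 0.0229]]
```

Both chunks lie flat, tops at 22 mm. Next I lift the rake and take it back to its spot.

>>> jog_arm(targets=[[[0,0,-0.6],[0,0,0],0],[[0,0,-1.5],[0,0,0],0],[[0,0,-2.3],[0,0,0],0],[[0,0,-2.7],[0,0,0],0],[[0,0,-2.7],[0,0,0],0]])

```text
time: 11.88
tool_pos: [0.3901, -0.1061, 0.1017]
tool_rot: [0.001, -0.142, 0.99, -0.001]
contact_force: [0.1, 0.2, -1.6]
gripper_width: 0.154
grasp_force: 58.9
```

```bash
python3 -c "
from h import *
plan((.4615,.2963,.08),7)"
```

```text
t 11.88 pos [ 0.3901 -0.1061  0.1017] shift [-7.27 14.64  0.86] turn [-0.01  0.01  1.17] F [ 0.1  0.2 -1.6] g 0.154 58.9
```

>>> jog_arm(targets=[[[-0.7,1.3,0],[0,0,0.1],0],[[-1.6,3.2,0],[0,0,0.3],0],[[-2.6,5.2,0],[0,0,0.45],0],[[-3.6,7.2,0],[0,0,0.6],0],[[-4.6,9.2,0],[0,0,0.75],0],[[-5.6,11.2,0.2],[0,0,0.9],0],[[-6.6,13.2,0.5],[0,0,1.1],0],[[-7.2,14.4,0.8],[0,0,1.17],0]])

```text
time: 12.88
tool_pos: [0.4601, 0.2925, 0.0791]
tool_rot: [-0.001, -0.062, 0.998, -0.0]
contact_force: [0.2, -0.7, -0.7]
gripper_width: 0.154
grasp_force: 59.0
```

>>> jog_arm(targets=[[[0,0.2,0],[0,0,0],0],[[0,0.2,0],[0,0,0],0],[[0,0.2,0],[0,0,0],0]])

```text
time: 13.25
tool_pos: [0.4601, 0.2943, 0.0805]
tool_rot: [-0.0, -0.06, 0.998, -0.0]
contact_force: [0.2, 0.2, -0.8]
gripper_width: 0.156
grasp_force: 59.0
```

```bash
python3 - <<'E'
from h import *
plan((.4615,.2963,-.003),7)
i,P=cam("wrist"); hsv=cv2.cvtColor(i,cv2.COLOR_RGB2HSV)
w=(hsv[...,0]>8)&(hsv[...,0]<25)&(hsv[...,1]>90)&(abs(P[...,1]-.29)<.03)&(P[...,2]>.1)
q=P[w]; q=q[abs(q[:,1]-np.median(q[:,1]))<.01]; print(np.polyfit(q[:,0],q[:,2],1), [np.median(q[abs(q[:,0]-x)<.01][:,2]) for x in(.38,.4,.42,.44)])
E
```

```text
t 13.25 pos [0.4601 0.2943 0.0805] shift [-0.06  0.08  3.34] turn [-0.   -0.   -0.01] F [ 0.2  0.2 -0.8] g 0.156 59.0
[0.00288844 0.14611468] [np.float64(0.14746463496814516), np.float64(0.14734808796057805), np.float64(0.1472587111107636), np.float64(0.14723675153054772)]
```

>>> jog_arm(targets=[[[0,0,0.8],[0,0,0],0],[[0,0,1.8],[0,0,0],0],[[0,0,2.6],[0,0,0],0],[[0,0,3.1],[0,0,0],0],[[0,0,3.25],[0,0,0],0],[[0,0,3.33],[0,0,0],0],[[0,0,3.33],[0,0,0],0]])

```text
time: 14.18
tool_pos: [0.4608, 0.2956, -0.002]
tool_rot: [0.001, -0.061, 0.998, 0.0]
contact_force: [0.5, 0.1, -0.1]
gripper_width: 0.152
grasp_force: 59.1
```

>>> jog_arm(targets=[[[0,0,0],[0,0,0],25],[[0,0,0],[0,0,0],40],[[0,0,0],[0,0,0],60],[[0,0,0],[0,0,0],60],[[0,0,-0.8],[0,0,0],60],[[0,0,-1.8],[0,0,0],60],[[0,0,-3],[0,0,0],60],[[0,0,-4],[0,0,0],60]])

```text
time: 15.18
tool_pos: [0.461, 0.2956, 0.1003]
tool_rot: [0.001, -0.061, 0.998, 0.001]
contact_force: [0.6, 0.8, 0.2]
gripper_width: 0.601
grasp_force: 0.0
```

>>> jog_arm(targets=[[[0,0,0],[0,0,0],60],[[0,0,0],[0,0,0],60],[[0,0,0],[0,0,0],60],[[0,0,0],[0,0,0],60]])

```text
time: 15.68
tool_pos: [0.4595, 0.2949, 0.096]
tool_rot: [-0.001, -0.061, 0.998, -0.0]
contact_force: [-0.4, 0.2, 0.3]
gripper_width: 0.599
grasp_force: 0.0
```

```bash
python3 - <<'E'
from h import *
plan((.4615,.2963,.1),7)
i,P=cam("wrist"); hsv=cv2.cvtColor(i,cv2.COLOR_RGB2HSV)
w=(hsv[...,0]>8)&(hsv[...,0]<25)&(hsv[...,1]>90)&(abs(P[...,1]-.29)<.03)&(P[...,2]>.02)
q=P[w]; print(len(q),[np.median(q[abs(q[:,0]-x)<.01],axis=0).round(4) for x in(.38,.42,.46)])
chunks("top");chunks("scene")
j,Q=cam("scene");save("end",np.vstack([cv2.resize(i,(480,300)),cv2.resize(j[50:300,80:480],(480,300))]))
E
```

```text
t 15.68 pos [0.4595 0.2949 0.096 ] shift [-0.09  0.04 -0.16] turn [-0.01 -0.02 -0.  ] F [-0.4  0.2  0.3] g 0.599 0.0
3457 [array([0.3797, 0.2852, 0.0635]), array([0.4199, 0.29  , 0.0633]), array([0.4599, 0.2948, 0.0633])]
top + 300 [[-0.0501, 0.0005, 0.0171], [-0.0412, 0.0169, 0.0209], [-0.0318, 0.0279, 0.0221], [-0.0222, 0.039, 0.0232], [-0.0132, 0.0489, 0.0255]]
top - 296 [[-0.0724, -0.0422, 0.0186], [-0.0636, -0.0322, 0.0209], [-0.0543, -0.0214, 0.0219], [-0.0447, -0.0103, 0.023], [-0.0363, -0.0006, 0.025]]
scene + 419 [[-0.0521, 0.006, 0.0112], [-0.0473, 0.0138, 0.0202], [-0.0368, 0.0247, 0.0216], [-0.0257, 0.0358, 0.0226], [-0.0152, 0.046, 0.0242]]
scene - 458 [[-0.0756, -0.0441, 0.0109], [-0.0702, -0.0361, 0.0202], [-0.06, -0.0251, 0.0216], [-0.0495, -0.014, 0.0226], [-0.0392, -0.0037, 0.024]]
```

View pics/end.png

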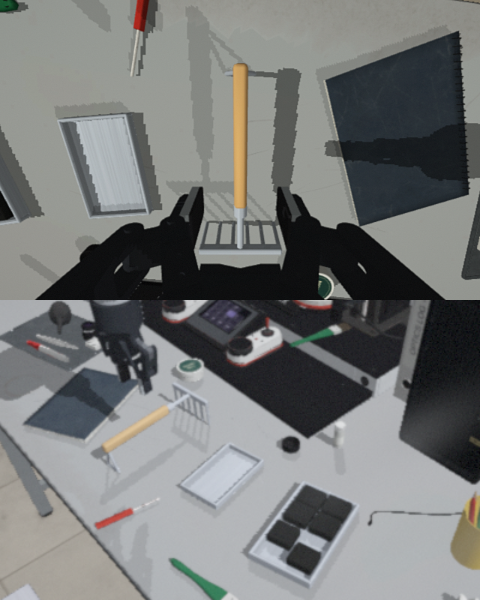

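The rake stands level on its tines and foot, with the handle from (105,445) to (170,408) in the lower view. The gripper is clear of it, and both chunks, at (287,530) and (305,555), lie flat on the near floor.

```bash
python3 -c "
from plant import *
print(job_done())"
```

```text
the job is handed in; nothing more can be done
None
```

I handed the job in at about 16 s. Both upper chunks lie flat on the tray's bare near floor, and the rake stands released on its tines and foot where it started, over 0.3 m from the tray; the hand-in call returned no verdict.

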